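# Open the double-leaf wax locker past its flush bolt

### The arm

A 6-joint arm with a two-finger parallel gripper is mounted at the origin on the work surface. World frame = base frame: x ahead of the robot, y to its left, z up, the work surface at z = 0. Lengths are in m, angles in rad, forces in N, time in s.
With the tool pointing down it reaches from about 0.3 to 0.775 m from the base axis. Payload 14.6 kg.
Tool frame: the origin (TCP) lies between the finger pads; the fingertips stand tips_ahead ahead of it and the grasp point (between the pads) lies 8 mm behind it (tips_ahead is the distance from the TCP to the fingertips, in m); z points along the fingers, y is the direction in which the jaws open and shut (so a half turn about z gives the same grasp; the last joint's range is limited). The gripper opens to 94 mm and grips with 3 to 60 N. Pads are 16 mm wide; open, the fingers measure 119 mm over their backs; the gripper's body (75 mm by 177 mm) begins 78 mm behind the grasp point.
Start: joints at [-1.406, 0.3, 1.521, -0, 1.321, -0.067], TCP at [0.126, -0.535, 0.216] pointing down, gripper open.
Joint ranges: [-3.03, 3.03], [-0.79, 2.21], [0.23, 2.52], [-1.04, 4.18], [0, 3.07], [-2.55, 2.55]. Speed limits (rad/s): [2.22, 2.22, 2.57, 3.14, 3.14, 3.14].

### API

Orientations are given as a unit quaternion [x, y, z, w].
In Python, from bench import * gives the robot as it stands. The module is installed in compiled form; this text tells all that it offers.
- The arm moves only by the tool send_rows, never from a script. Its argument "rows" is a list of rows, each a list of 3 entries, a list of its own where there are three numbers: the shift along the tool's x, y, z in cm, then the turn, a rotation vector about the tool's x, y, z in rad, then the closure, from -1 (fully open) to 1 (shut). A call has 1 to 5 rows; each row is the pose to reach, as a shift and turn from the pose measured when the call began, along the tool's axes at that moment; what a row does not reach only later rows make up. A row lasts 1/12 s, in which the tool goes at most 41.7 mm and 7.16 degrees, less where a joint would pass 70% of its speed; a pose out of reach is approached as far as the arm can. A call with a gripper value outside its range is refused whole. The fingers move at their own pace and stop on an object; "newtons" is the grip in N (left out, the last holds). Time passes only in rows, so rows that repeat a pose let the fingers close. It gives the time, the measured TCP pose, the force and the opening at its end, in the units of the state.
- state(): the state, without advancing time (a new reading comes with each control period).
- camera(name): name is "scene" or "top" or "wrist"; returns the picture (420x560x3 uint8, blue, green, red); there is no depth.
- calibration(name): a dict with "fx", "fy", "cx", "cy" (pixels), "cam_to_world" (4x4, takes a point from camera to world coordinates); the wrist camera has in their place "T_tool_cam" (4x4, takes a point from camera to tool coordinates, whose origin is the TCP and whose axes are the flange's). Camera axes: x right, y down, z forward; pixel columns grow to the right and rows downward; lengths in m; the calibration is good to about 2 mm. A picture is of the moment at which its call begins: read the wrist's pose just before it. calibration takes no time and is no camera call.
- finish_job(): hands the job in, once; it reports no verdict.
The state is a dict: "time": time; "q": joint angles; "joint_velocities": joint speeds; "joint_efforts": joint torques, N m; "tool_pos": TCP position; "eef_rot": TCP orientation; "wrist_force": force on the tool from outside, world axes, zero at the start; "ft_torque": the same for the moment, N m; "gripper_width": finger opening in m.
Only numpy, scipy, OpenCV 4.12 (cv2) and the standard library are available. Lean on these libraries where they do the work, as an engineer would, in place of code of your own. Each camera call takes 0.05 s, during which the arm holds its last target. There are 200 camera calls.

### The job

Open up the wax locker on the ski bench for tonight's waxing: swing the red overlapping leaf up until it stands upright or further, draw the bolt it was hiding fully back, then swing the white leaf up until it too stands upright or further. Leave both leaves standing open by themselves with the bolt drawn, and do not shift the brush, the pole basket or the blue brake retainer lying beside the locker.

Things in the scene. Friction and masses are not known exactly. Their poses are not given: they have to be found in the camera images.
- locker: Low pine wax locker fixed to the bench, 240 mm along its x, 380 along its y, 157 high with its leaves shut. Origin: centre of its underside on the bench, z up. Its top is a pair of leaves, red (+y) and white (-y), hinged at the outer sides. The sizes given as 'locker x, y, z' are in this frame.
- active_hinge (a point): Middle of the red leaf's hinge line, which runs along the locker's x (locker x 0, y +186, z 105 mm). The red active leaf is a 52 mm deep upturned pan that reaches from here to locker y -39 mm, so that its free edge overlaps and hides the white leaf's rebate.
- passive_hinge (a point): Middle of the white passive leaf's hinge line, along the locker's x (locker x 0, y -186, z 105 mm). The leaf is a pan with top at z 157 mm as far as locker y -42 mm, then a low rebate (y -42 to +30 mm, floor z 111 mm) that holds its pull bar and its bolt and lies under the red leaf.
- keeper (a point): Middle of the bridge of the steel keeper on the locker's +x rim (locker x 101, y 0, z 129 mm), 18 mm along x. It traps the bolt's rod, so the white leaf cannot rise until the bolt is drawn.
- active_leaf (a joint): Opening angle of the red leaf, rad: 0 shut (it may start slightly ajar), 1.57 upright, stop at 1.75. Stiff friction hinge that stays where it is left; lifting at the handle takes about 7 N.
- active_handle (a point): Centre of the red leaf's steel grab bar: round, 12 mm thick, 100 mm long along the locker's x, its axis 40 mm above the leaf's top face, 25 mm in from its free edge; 200 mm from the hinge line along the leaf and 92 mm above it when shut (locker x 0, y -14, z 197 mm). The point turns with the leaf.
- passive_leaf (a joint): Opening angle of the white leaf, rad: 0 shut, 1.57 upright, stop at 1.75. Stiff friction hinge that stays where it is left; lifting at its pull takes about 7 N.
- passive_pull (a point): Centre of the white leaf's steel pull bar in the rebate, reachable only with the red leaf open: round, 12 mm thick, 80 mm long along the locker's x, its axis 32 mm above the rebate floor; 194 mm from the hinge line along the leaf and 38 mm above it when shut (locker x -50, y +8, z 143 mm). The leaf's free edge is 22 mm beyond it. The point turns with the leaf.
- bolt (a joint): Travel of the bolt, m: 0 fully thrown, 0.026 fully drawn (it may start up to 0.004). It slides along the locker's x towards -x (towards the robot) with about 2.5 N of friction, stays where it is left and is clear of the keeper from 0.020.
- bolt_knob (a point): The bolt's upright black knob on the white leaf's rebate, reachable only with the red leaf open: 16 mm thick, 30 mm tall, its top 36 mm above the rebate floor; this point is 24 mm above the floor, on the knob's axis (locker x +55 mm when thrown, y 0, z 135 mm). The brass rod runs from it towards +x.
- brush: Bystander: wooden brass-bristle brush, 185 mm long along its x, 34 wide, 28 high, lying beside the locker; origin under its middle.
- basket: Bystander: aluminium pole basket, a disc of 90 mm diameter with a hub 36 mm high; origin under its centre.
- retainer: Bystander: blue plastic ski brake retainer, 80 x 24 x 32 mm, lying beside the locker; origin under its centre.

How it is judged:
On the way, in this order (a step that is already met when the one before it is completed fails the run):
1. the red leaf is open past 80 degrees with the white leaf still shut and bolted (value of joint active_leaf above 1.4 rad and value of joint passive_leaf below 0.1 rad and value of joint bolt below 0.012 m), for 0.2 s.
2. the bolt is drawn at least 20 mm, the red leaf open and the white leaf still shut (value of joint bolt above 0.02 m and value of joint active_leaf above 1.4 rad and value of joint passive_leaf below 0.1 rad), for 0.2 s.
3. the white leaf is open past 80 degrees (value of joint passive_leaf above 1.4 rad), for 0.2 s.
At the end, for the whole second after the job is handed in: Both leaves stand open at rest past 1.4 rad (80 degrees), the bolt is drawn at least 20 mm, and the brush, basket and retainer were not moved more than 30 mm (value of joint each of active_leaf, passive_leaf above 1.4 rad and value of joint bolt above 0.02 m and velocity of joint active_leaf between -0.05 and 0.05 rad/s and velocity of joint passive_leaf between -0.05 and 0.05 rad/s); the robot touches nothing.
It fails at once if the brush, the pole basket or the brake retainer is shifted more than 30 mm (distance of any of brush, basket, retainer from where it was at the start of the episode above 0.03 m).
It also fails if it takes over 69 s, if anything falls off the work surface, if the arm or the gripper's body presses on something with over 40 N, if the wrist force passes 120 N, or if a joint passes its speed limit or range.

## Working session

There is one attempt and no reset: what is moved stays moved. The work goes in short steps, Python scripts to look and compute and a tool call to move; the robot and the scene stay as the last step left them, time stands still between calls to the robot, and variables do not carry over. Pictures are saved under pics/ and viewed, about 8 in all and at most 12, crops included, and the job is handed in when it is done.

Besides the shell and the picture viewer there is one more tool, called after "Emit:" by a JSON object that holds its "op" and its "data". send_rows: Moves the arm, as the interface text tells. Its arguments: {"type":"object","properties":{"rows":{"type":"array"},"newtons":{"type":"number"}},"required":["rows"]}

```bash
mkdir -p pics; python3 - <<'E'
from bench import *
import cv2,numpy as np
s=state();print({k:np.round(v,3).tolist() for k,v in s.items()})
a=camera("scene");b=camera("top")
cv2.imwrite("pics/scene0.png",a);cv2.imwrite("pics/top0.png",b)
for n in("scene","top","wrist"):
    c=calibration(n);print(n,{k:np.round(v,4).tolist() for k,v in c.items()})
E
```

```text
{'time': 0.0, 'q': [-1.406, 0.3, 1.522, 0.0, 1.321, -0.067], 'joint_velocities': [-0.0, 0.0, -0.001, 0.0, 0.002, 0.001], 'joint_efforts': [-0.001, -53.181, -35.274, 0.071, 0.024, -0.0], 'tool_pos': [0.126, -0.535, 0.216], 'eef_rot': [0.993, 0.116, -0.0, -0.001], 'wrist_force': [-0.767, 0.475, 0.625], 'ft_torque': [0.054, -0.036, -0.042], 'gripper_width': 0.094}
scene {'fx': 428.8939, 'fy': 428.8939, 'cx': 278.506, 'cy': 210.0869, 'cam_to_world': [[0.2806, 0.8016, -0.528, 1.0732], [0.9598, -0.2353, 0.1528, -0.1163], [-0.0018, -0.5497, -0.8354, 0.9627], [0.0, 0.0, 0.0, 1.0]]}
top {'fx': 443.1754, 'fy': 443.1754, 'cx': 282.3585, 'cy': 209.2995, 'cam_to_world': [[-0.0242, -0.9961, 0.0851, 0.4803], [-0.9997, 0.0245, 0.0025, 0.0271], [-0.0046, -0.085, -0.9964, 1.1204], [0.0, 0.0, 0.0, 1.0]]}
wrist {'fx': 330.5419, 'fy': 330.5419, 'cx': 276.522, 'cy': 212.1223, 'T_tool_cam': [[-0.0, -0.9682, -0.2502, 0.0729], [1.0, 0.0001, -0.0004, 0.0014], [0.0004, -0.2502, 0.9682, -0.1686], [0.0, 0.0, 0.0, 1.0]]}
```

View pics/scene0.png

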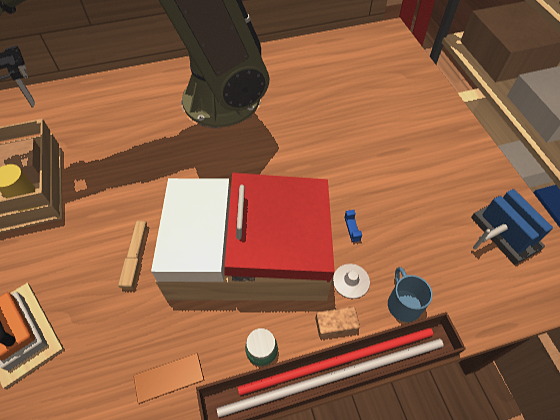

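View pics/top0.png

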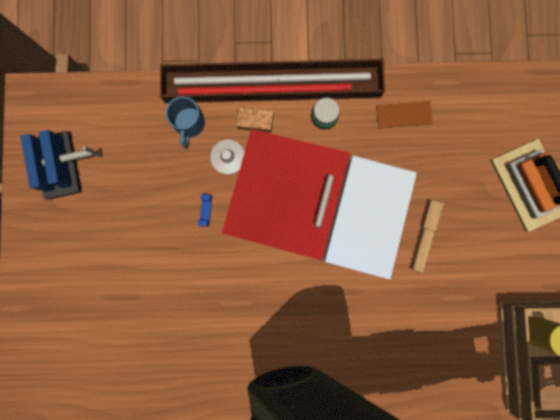

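The scene view shows the white leaf at about (155–228, 180–278), and the red leaf at (228–333, 175–275) with its bar near (241, 212). In the top view the red leaf runs from (250,130) to (323,260), the bar is near (325,200), and the white leaf's corners are (351,155), (416,171), (391,278) and (327,263). The brush, retainer and basket lie close by. Next I triangulate.

```bash
cat > h.py <<'E'
import numpy as np,cv2
from scipy.spatial.transform import Rotation as R
def ray(c,uv,T=None):
    T=np.array(c["cam_to_world"]) if T is None else T
    d=np.array([(uv[0]-c["cx"])/c["fx"],(uv[1]-c["cy"])/c["fy"],1.])
    d=T[:3,:3]@d; return T[:3,3],d/np.linalg.norm(d)
def tri(rays):
    A=np.zeros((3,3));b=np.zeros(3)
    for o,d in rays:
        P=np.eye(3)-np.outer(d,d);A+=P;b+=P@o
    x=np.linalg.solve(A,b)
    return x,max(np.linalg.norm((np.eye(3)-np.outer(d,d))@(x-o)) for o,d in rays)
def plane(r,z): return r[0]+r[1]*(z-r[0][2])/r[1][2]
def big(m):
    cs=cv2.findContours(m.astype(np.uint8),cv2.RETR_EXTERNAL,cv2.CHAIN_APPROX_NONE)[0]
    return max(cs,key=cv2.contourArea)
def quad(c):
    h=cv2.convexHull(c)
    for e in np.arange(2,30,.5):
        q=cv2.approxPolyDP(h,e,True)
        if len(q)==4: return q[:,0].astype(float)
def Tw(s,c):
    T=np.eye(4);T[:3,:3]=R.from_quat(s["eef_rot"]).as_matrix();T[:3,3]=s["tool_pos"]
    return T@np.array(c["T_tool_cam"])
E
python3 - <<'E'
from bench import calibration
from h import *
C={n:calibration(n) for n in("scene","top")}
Q={}
for n in C:
    im=cv2.imread(f"pics/{n}0.png");hsv=cv2.cvtColor(im,cv2.COLOR_BGR2HSV);H,S,V=cv2.split(hsv)
    win=np.zeros(H.shape,bool)
    if n=="scene": win[165:320,145:345]=1
    else: win[120:290,215:425]=1
    red=win&((H<4)|(H>172))&(S>170)&(V>60); wh=win&(S<45)&(V>140)
    k=np.ones((3,3),np.uint8)
    wc=big(cv2.morphologyEx(wh.astype(np.uint8),cv2.MORPH_OPEN,np.ones((5,5),np.uint8)))
    rc=big(red)
    fill=np.zeros(H.shape,np.uint8);cv2.fillPoly(fill,[cv2.convexHull(rc)],1)
    bar=(cv2.erode(fill,np.ones((5,5)))>0)&(S<90)&(V>90)
    bc=big(bar); r=cv2.minAreaRect(bc);bx=cv2.boxPoints(r)
    # axis ends
    e=[(bx[i]+bx[(i+1)%4])/2 for i in range(4)]
    ends=(e[0],e[2]) if np.linalg.norm(e[0]-e[2])>np.linalg.norm(e[1]-e[3]) else (e[1],e[3])
    Q[n]=dict(w=quad(wc),r=quad(rc),b=np.array(ends))
    print(n,{k:np.round(v,1).tolist() for k,v in Q[n].items()},r[1])
for k in "wrb":
    for u in Q["top"][k]:
        g=plane(ray(C["top"],u),0.197 if k=="b" else .157)
        best=min(((*tri([ray(C["top"],u),ray(C["scene"],v)]),v) for v in Q["scene"][k]),key=lambda t:t[1]+0*np.linalg.norm(t[0]-g))
        print(k,u.round(1),"plane",g.round(4),"tri",best[0].round(4),"err",round(best[1],4))
E
```

```text
scene {'w': [[228.0, 179.0], [220.0, 271.0], [152.0, 271.0], [168.0, 179.0]], 'r': [[232.0, 173.0], [327.0, 180.0], [329.0, 281.0], [225.0, 274.0]], 'b': [[241.5, 184.89999389648438], [238.1999969482422, 238.10000610351562]]} (5.426910877227783, 53.271060943603516)
top {'w': [[352.0, 157.0], [415.0, 173.0], [390.0, 277.0], [326.0, 261.0]], 'r': [[251.0, 130.0], [348.0, 153.0], [320.0, 259.0], [223.0, 232.0]], 'b': [[330.70001220703125, 174.89999389648438], [316.6000061035156, 226.60000610351562]]} (6.22711181640625, 53.58823776245117)
w [352. 157.] plane [ 0.6743 -0.1266  0.157 ] tri [ 0.6742 -0.1265  0.1574] err 0.0
w [415. 173.] plane [ 0.6353 -0.2633  0.157 ] tri [ 0.6352 -0.2617  0.1585] err 0.0011
w [390. 277.] plane [ 0.4107 -0.1984  0.157 ] tri [ 0.4115 -0.1954  0.1641] err 0.0013
w [326. 261.] plane [ 0.4482 -0.0619  0.157 ] tri [ 0.4486 -0.0603  0.1608] err 0.0013
r [251. 130.] plane [0.7406 0.0948 0.157 ] tri [0.6776 0.0803 0.3926] err 0.0021
r [348. 153.] plane [ 0.6835 -0.1181  0.157 ] tri [ 0.6835 -0.1181  0.1569] err 0.0
r [320. 259.] plane [ 0.4528 -0.0491  0.157 ] tri [ 0.4535 -0.0475  0.1848] err 0.0006
r [223. 232.] plane [0.5162 0.1598 0.157 ] tri [0.5167 0.1613 0.1603] err 0.002
b [330.7 174.9] plane [ 0.6292 -0.074   0.197 ] tri [ 0.6298 -0.0745  0.1932] err 0.0001
b [316.6 226.6] plane [ 0.5212 -0.041   0.197 ] tri [ 0.5201 -0.0391  0.2216] err 0.0001
```

Emit:
{"op": "send_rows", "data": {"rows": [[[3, -2, -1.8], [0, 0, 0.1], -1], [[6, -4, -3.6], [0, 0, 0.2], -1], [[9, -6, -5.4], [0, 0, 0.3], -1], [[12, -8, -7.2], [0, 0, 0.4], -1], [[15, -10, -9], [0, 0, 0.51], -1]], "newtons": 40}}

```text
time: 0.52
tool_pos: [0.25, -0.4018, 0.3067]
eef_rot: [0.99, -0.141, -0.0, -0.001]
wrist_force: [0.2, -0.6, 0.7]
gripper_width: 0.0937
```

Emit:
{"op": "send_rows", "data": {"rows": [[[1.9, -3.7, 0], [0, 0, 0], -1], [[3.8, -7.4, 0], [0, 0, 0], -1], [[5.7, -11.1, 0], [0, 0, 0], -1], [[7.6, -14.8, 0], [0, 0, 0], -1], [[9.5, -18.5, 0], [0, 0, 0], -1]]}}

```text
time: 0.93
tool_pos: [0.393, -0.2498, 0.3068]
eef_rot: [0.99, -0.141, -0.0, -0.001]
wrist_force: [0.1, -2.2, 0.4]
gripper_width: 0.0942
```

Emit:
{"op": "send_rows", "data": {"rows": [[[1.9, -3.7, 0], [0, 0, 0], -1], [[3.8, -7.4, 0], [0, 0, 0], -1], [[5.7, -11.1, 0], [0, 0, 0], -1], [[7.6, -14.8, 0], [0, 0, 0], -1], [[9.5, -18.5, 0], [0, 0, 0], -1]]}}

```text
time: 1.35
tool_pos: [0.5359, -0.098, 0.3068]
eef_rot: [0.99, -0.141, -0.0, -0.001]
wrist_force: [-0.1, -0.5, 1.3]
gripper_width: 0.0941
```

```bash
cat > w.py <<'E'
import sys,json
from bench import *
from h import *
n=sys.argv[1]; s=state(); im=camera("wrist"); cv2.imwrite(f"pics/{n}.png",im)
json.dump({k:np.asarray(v).tolist() for k,v in s.items()},open(f"pics/{n}.json","w"))
print(np.round(s["time"],2),np.round(s["tool_pos"],4),np.round(s["eef_rot"],4),np.round(s["wrist_force"],1))
E
python3 w.py w1
```

```text
1.35 [ 0.5359 -0.098   0.3068] [ 9.900e-01 -1.412e-01 -5.000e-04 -7.000e-04] [-0.1 -0.5  1.3]
```

Emit:
{"op": "send_rows", "data": {"rows": [[[1.4, -2.5, 0], [0, 0, 0], -1], [[2.7, -4.7, 0], [0, 0, 0], -1], [[2.7, -4.7, 0], [0, 0, 0], -1]]}}

```text
time: 1.65
tool_pos: [0.5798, -0.0528, 0.3048]
eef_rot: [0.99, -0.138, -0.001, -0.002]
wrist_force: [-0.2, -0.3, -0.3]
gripper_width: 0.0941
```

```bash
python3 w.py w2; python3 -c "
import cv2;a=cv2.imread('pics/w1.png');b=cv2.imread('pics/w2.png')
cv2.imwrite('pics/w12.png',cv2.resize(cv2.hconcat([a,b]),(800,300)))"
```

```text
1.65 [ 0.5798 -0.0528  0.3048] [ 0.9904 -0.138  -0.0015 -0.0018] [-0.2 -0.3 -0.3]
```

View pics/w12.png

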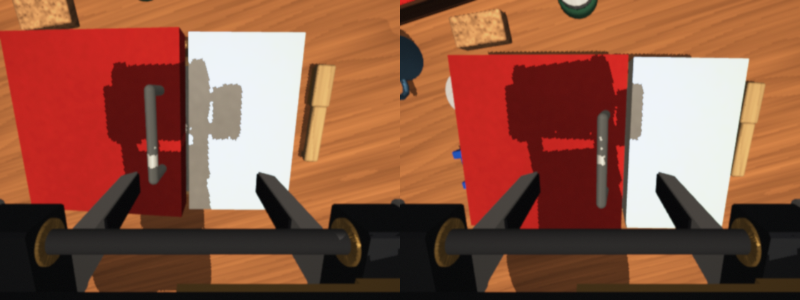

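Both wrist views show the grey bar: in w1 at about x 213, y 123–252 (full-resolution pixels), and in w2 at x 283, y 157–290. The red leaf's free edge is just to its right. I'll triangulate the bar from these two views.

```bash
python3 - <<'E'
from bench import calibration
from h import *
import json
c=calibration("wrist");pts=[]
for n,w in(("w1",(195,110,240,262)),("w2",(266,148,300,300))):
    im=cv2.imread(f"pics/{n}.png");S=cv2.split(cv2.cvtColor(im,cv2.COLOR_BGR2HSV))[1]
    m=np.zeros(S.shape,np.uint8);x0,y0,x1,y1=w;m[y0:y1,x0:x1]=S[y0:y1,x0:x1]<110
    b=big(m);r=cv2.minAreaRect(b);f=np.zeros_like(m);cv2.drawContours(f,[b],-1,1,-1)
    ys=np.where(f.any(1))[0];g=lambda y:np.where(f[y])[0].mean()
    mid=[np.median([g(y) for y in range(y-4,y+5)]) for y in (ys[0]+12,int(ys.mean()),ys[-1]-12)]
    print(n,r,ys[0],ys[-1],np.round(mid,1))
    s=json.load(open(f"pics/{n}.json"));T=Tw(s,c)
    wd=lambda y:np.median([f[k].sum() for k in range(y-4,y+5)])
    pts.append([ray(c,(mid[0],ys[0]),T),ray(c,(mid[1],(ys[0]+ys[-1])/2),T),ray(c,(mid[2],ys[-1]),T)])
Rl=np.array([[.961,-.276],[.276,.961]])
for i in range(3):
    x,e=tri([p[i] for p in pts]);print(x.round(4),round(e,4),"locker xy", (Rl@(x[:2]-[.5738,-.0521])).round(4))
# white leaf corners from w2 and w1
for n in("w1","w2"):
    im=cv2.imread(f"pics/{n}.png");H,S,V=cv2.split(cv2.cvtColor(im,cv2.COLOR_BGR2HSV))
    m=(S<45)&(V>200);m[300:]=0
    q=quad(big(m));s=json.load(open(f"pics/{n}.json"));T=Tw(s,c)
    print(n,q.tolist(),[plane(ray(c,u,T),.157)[:2].round(4).tolist() for u in q])
E
```

```text
w1 ((217.0229949951172, 187.83424377441406), (138.27789306640625, 27.402463912963867), 88.42345428466797) 119 257 [214.5 212.  217.5]
w2 ((283.35498046875, 222.96804809570312), (16.957969665527344, 136.1685028076172), 1.1123995780944824) 155 291 [283.5 282.  282. ]
[ 0.6263 -0.0725  0.1952] 0.0003 locker xy [ 0.0561 -0.0052]
[ 0.5752 -0.0566  0.2142] 0.0004 locker xy [ 0.0026 -0.004 ]
[ 0.517  -0.0409  0.214 ] 0.0007 locker xy [-0.0577 -0.0049]
w1 [[264.0, 44.0], [427.0, 47.0], [403.0, 265.0], [295.0, 290.0]] [[0.6767, -0.1283], [0.6343, -0.2653], [0.436, -0.2063], [0.4397, -0.0911]]
w2 [[329.0, 80.0], [487.0, 83.0], [452.0, 299.0], [317.0, 299.0]] [[0.6759, -0.1294], [0.6348, -0.2648], [0.4289, -0.2038], [0.4678, -0.0661]]
```

Emit:
{"op": "send_rows", "data": {"rows": [[[-0.2, 0.2, 2.5], [0, 0, 0], -1], [[-0.5, 0.4, 5], [0, 0, 0], -1], [[-0.5, 0.4, 7.5], [0, 0, 0], -1], [[-0.5, 0.4, 9.5], [0, 0, 0], -1], [[-0.5, 0.4, 10], [0, 0, 0], -1]]}}

```text
time: 2.12
tool_pos: [0.5708, -0.0571, 0.2017]
eef_rot: [0.99, -0.139, -0.004, -0.002]
wrist_force: [0.4, 0.3, -0.3]
gripper_width: 0.094
```

Emit:
{"op": "send_rows", "data": {"rows": [[[0, 0, 0], [0, 0, 0], 0.3], [[0, 0, 0], [0, 0, 0], 1], [[0, 0, 0], [0, 0, 0], 1], [[0, 0, 0], [0, 0, 0], 1], [[0, 0, 0], [0, 0, 0], 1]], "newtons": 40}}

```text
time: 2.53
tool_pos: [0.5711, -0.0572, 0.2027]
eef_rot: [0.99, -0.139, -0.003, -0.002]
wrist_force: [-0.0, -0.3, 0.1]
gripper_width: 0.0638
```

Emit:
{"op": "send_rows", "data": {"rows": [[[0, 0, 0], [0, 0, 0], 1], [[0, 0, 0], [0, 0, 0], 1], [[0, 0, 0], [0, 0, 0], 1]]}}

```text
time: 2.78
tool_pos: [0.5711, -0.0572, 0.203]
eef_rot: [0.99, -0.139, -0.003, -0.002]
wrist_force: [0.2, 0.1, -0.1]
gripper_width: 0.0438
```

```bash
python3 w.py w3
```

```text
2.78 [ 0.5711 -0.0572  0.203 ] [ 0.9903 -0.1387 -0.003  -0.0015] [ 0.2  0.1 -0.1]
```

View pics/w3.png

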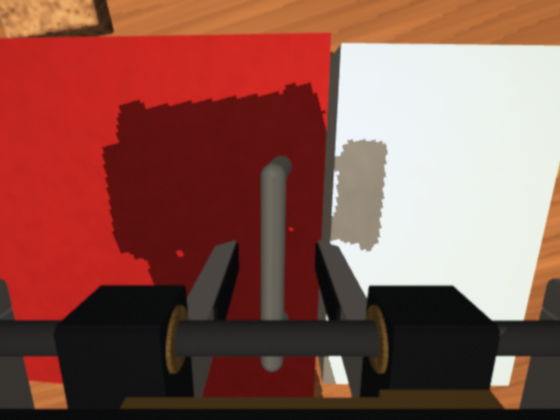

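The bar (x≈272, y 165–370) sits between the closing fingers (about x 238 and 318). I continue closing.

Emit:
{"op": "send_rows", "data": {"rows": [[[0, 0, 0], [0, 0, 0], 1], [[0, 0, 0], [0, 0, 0], 1], [[0, 0, 0], [0, 0, 0], 1], [[0, 0, 0], [0, 0, 0], 1], [[0, 0, 0], [0, 0, 0], 1]]}}

```text
time: 3.25
tool_pos: [0.5714, -0.0556, 0.2022]
eef_rot: [0.99, -0.138, -0.003, -0.003]
wrist_force: [6.8, 10.3, -7.1]
gripper_width: 0.0108
```

Emit:
{"op": "send_rows", "data": {"rows": [[[0, 0, 0], [0, 0, 0], 1], [[0, 0, 0], [0, 0, 0], 1]]}}

```text
time: 3.42
tool_pos: [0.5715, -0.0555, 0.2022]
eef_rot: [0.99, -0.138, -0.003, -0.003]
wrist_force: [1.4, 1.6, -0.6]
gripper_width: 0.0109
```

```bash
cat > arc.py <<'E'
# poses for swinging a leaf about its hinge from the gripped bar; prints cumulative tool-axis shifts (cm) from the current pose
import sys
from bench import *
from h import *
# args: sign(+1 red/-1 white), rel_along(m), rel_up(m), a0, a1, n, tiltfrac
sg,al,up,a0,a1,n,tf=map(float,sys.argv[1:8]);n=int(n)
s=state();M=R.from_quat(s["eef_rot"]).as_matrix()
yl=np.array([.276,.961,0]);xl=np.array([.961,-.276,0])
def bar(t): # outward direction = sg*yl
    return yl*sg*(-al*np.cos(t)+up*np.sin(t))+np.array([0,0,up*np.cos(t)+al*np.sin(t)])
rv=lambda t: R.from_rotvec(-xl*sg*tf*(t-a0))  # leaf turns about -x for red, +x for white
g=M@np.array([0,0,-.008])
print("now",np.round(s["tool_pos"],4),round(s["gripper_width"],4),np.round(s["wrist_force"],1))
for t in np.linspace(a0,a1,n+1)[1:]:
    d=bar(t)-bar(a0)+g-rv(t).apply(g)
    print(round(t,2),(M.T@d*100).round(2),(M.T@rv(t).as_rotvec()).round(3),"world",(s["tool_pos"]+d).round(3))
E
python3 arc.py 1 .2 .092 .08 1.66 15 0
```

```text
now [ 0.5715 -0.0555  0.2022] 0.0109 [ 1.4  1.6 -0.6]
0.19 [-0.01 -1.25 -1.95] [0. 0. 0.] world [ 0.575 -0.044  0.222]
0.29 [-0.02 -2.7  -3.76] [0. 0. 0.] world [ 0.579 -0.03   0.24 ]
0.4 [-0.03 -4.32 -5.41] [0. 0. 0.] world [ 0.583 -0.014  0.256]
0.5 [-0.03 -6.12 -6.88] [0. 0. 0.] world [0.588 0.003 0.271]
0.61 [-0.04 -8.06 -8.15] [0. 0. 0.] world [0.594 0.022 0.284]
0.71 [ -0.04 -10.12  -9.21] [0. 0. 0.] world [0.599 0.041 0.295]
0.82 [ -0.04 -12.28 -10.05] [0. 0. 0.] world [0.605 0.062 0.303]
0.92 [ -0.04 -14.51 -10.66] [0. 0. 0.] world [0.611 0.083 0.309]
1.03 [ -0.04 -16.8  -11.02] [0. 0. 0.] world [0.618 0.105 0.313]
1.13 [ -0.04 -19.12 -11.15] [0. 0. 0.] world [0.624 0.128 0.315]
1.24 [ -0.03 -21.43 -11.03] [0. 0. 0.] world [0.63  0.15  0.314]
1.34 [-2.000e-02 -2.372e+01 -1.067e+01] [0. 0. 0.] world [0.637 0.172 0.31 ]
1.45 [-2.000e-02 -2.596e+01 -1.007e+01] [0. 0. 0.] world [0.643 0.193 0.304]
1.55 [ -0.   -28.12  -9.23] [0. 0. 0.] world [0.649 0.214 0.296]
1.66 [ 1.000e-02 -3.018e+01 -8.180e+00] [0. 0. 0.] world [0.655 0.234 0.285]
```

Emit:
{"op": "send_rows", "data": {"rows": [[[0, -0.6, -1], [0, 0, 0], 1], [[0, -1.25, -1.95], [0, 0, 0], 1], [[0, -1.95, -2.9], [0, 0, 0], 1], [[0, -2.7, -3.75], [0, 0, 0], 1], [[0, -3.5, -4.6], [0, 0, 0], 1]]}}

```text
time: 3.83
tool_pos: [0.5814, -0.0217, 0.2488]
eef_rot: [0.99, -0.138, -0.003, -0.003]
wrist_force: [4.9, -1.2, -10.8]
gripper_width: 0.011
```

```bash
python3 arc.py 1 .2 .092 .35 1.66 12 0
```

```text
now [ 0.5814 -0.0217  0.2488] 0.011 [  4.9  -1.2 -10.8]
0.46 [-0.01 -1.79 -1.6 ] [0. 0. 0.] world [ 0.586 -0.005  0.265]
0.57 [-0.01 -3.74 -3.  ] [0. 0. 0.] world [0.592 0.014 0.279]
0.68 [-0.02 -5.84 -4.18] [0. 0. 0.] world [0.597 0.034 0.291]
0.79 [-0.02 -8.05 -5.12] [0. 0. 0.] world [0.604 0.055 0.3  ]
0.9 [ -0.02 -10.34  -5.81] [0. 0. 0.] world [0.61  0.077 0.307]
1.0 [ -0.02 -12.7   -6.26] [0. 0. 0.] world [0.616 0.1   0.312]
1.11 [ -0.02 -15.1   -6.44] [0. 0. 0.] world [0.623 0.123 0.314]
1.22 [-1.00e-02 -1.75e+01 -6.36e+00] [0. 0. 0.] world [0.63  0.146 0.313]
1.33 [-1.000e-02 -1.988e+01 -6.010e+00] [0. 0. 0.] world [0.636 0.169 0.31 ]
1.44 [  0.   -22.2   -5.41] [0. 0. 0.] world [0.643 0.191 0.304]
1.55 [ 1.000e-02 -2.445e+01 -4.560e+00] [0. 0. 0.] world [0.649 0.213 0.296]
1.66 [  0.03 -26.59  -3.48] [0. 0. 0.] world [0.655 0.234 0.285]
```

Emit:
{"op": "send_rows", "data": {"rows": [[[0, -1.8, -1.6], [0, 0, 0], 1], [[0, -3.75, -3], [0, 0, 0], 1], [[0, -5.85, -4.2], [0, 0, 0], 1], [[0, -8.05, -5.1], [0, 0, 0], 1], [[0, -10.35, -5.8], [0, 0, 0], 1]]}}

```text
time: 4.25
tool_pos: [0.6108, 0.0777, 0.3092]
eef_rot: [0.99, -0.139, -0.002, -0.002]
wrist_force: [10.7, -7.8, -9.1]
gripper_width: 0.0112
```

```bash
python3 arc.py 1 .2 .092 .9 1.66 8 0
```

```text
now [0.6108 0.0777 0.3092] 0.0112 [10.7 -7.8 -9.1]
1.0 [ 0.   -2.05 -0.39] [0. 0. 0.] world [0.616 0.097 0.313]
1.09 [ 0.   -4.13 -0.59] [0. 0. 0.] world [0.622 0.117 0.315]
1.18 [ 0.   -6.22 -0.58] [0. 0. 0.] world [0.628 0.138 0.315]
1.28 [ 0.01 -8.31 -0.38] [0. 0. 0.] world [0.634 0.158 0.313]
1.38 [ 1.000e-02 -1.036e+01  2.000e-02] [0. 0. 0.] world [0.639 0.177 0.309]
1.47 [ 1.000e-02 -1.236e+01  6.100e-01] [0. 0. 0.] world [0.645 0.197 0.304]
1.56 [  0.02 -14.3    1.38] [0. 0. 0.] world [0.65  0.215 0.296]
1.66 [  0.02 -16.16   2.34] [0. 0. 0.] world [0.655 0.233 0.286]
```

Emit:
{"op": "send_rows", "data": {"rows": [[[0, -2.05, -0.35], [0, 0, 0], 1], [[0, -4.15, -0.55], [0, 0, 0], 1], [[0, -6.2, -0.55], [0, 0, 0], 1], [[0, -8.3, -0.35], [0, 0, 0], 1], [[0, -10.35, 0.05], [0, 0, 0], 1]]}}

```text
time: 4.67
tool_pos: [0.6402, 0.1776, 0.311]
eef_rot: [0.99, -0.139, 0.0, -0.002]
wrist_force: [7.6, -7.8, -0.5]
gripper_width: 0.0107
```

```bash
python3 arc.py 1 .2 .092 1.38 1.64 3 0
```

```text
now [0.6402 0.1776 0.311 ] 0.0107 [ 7.6 -7.8 -0.5]
1.47 [-0.   -1.83  0.54] [0. 0. 0.] world [0.645 0.195 0.306]
1.55 [-0.   -3.6   1.24] [0. 0. 0.] world [0.65  0.212 0.299]
1.64 [-0.   -5.31  2.08] [0. 0. 0.] world [0.655 0.229 0.29 ]
```

Emit:
{"op": "send_rows", "data": {"rows": [[[0, -1.85, 0.55], [0, 0, 0], 1], [[0, -3.6, 1.25], [0, 0, 0], 1], [[0, -5.3, 2.1], [0, 0, 0], 1], [[0, -5.3, 2.1], [0, 0, 0], 1], [[0, -5.3, 2.1], [0, 0, 0], 1]]}}

```text
time: 5.08
tool_pos: [0.6555, 0.2301, 0.2908]
eef_rot: [0.99, -0.139, 0.001, -0.002]
wrist_force: [8.5, 2.0, -2.9]
gripper_width: 0.0107
```

Emit:
{"op": "send_rows", "data": {"rows": [[[0, 0, 0], [0, 0, 0], 0.25], [[0, 0, 0], [0, 0, 0], 0.25], [[0, 0, 0], [0, 0, 0], 0.25], [[0, 0, 0], [0, 0, 0], 0.25], [[0, 0, 0], [0, 0, 0], 0.25]]}}

```text
time: 5.5
tool_pos: [0.6554, 0.2302, 0.2912]
eef_rot: [0.99, -0.139, 0.002, -0.002]
wrist_force: [0.2, -0.1, 0.1]
gripper_width: 0.0348
```

```bash
python3 w.py w4
```

```text
5.5 [0.6554 0.2302 0.2912] [ 0.9903 -0.1391  0.0015 -0.0023] [ 0.2 -0.1  0.1]
```

View pics/w4.png

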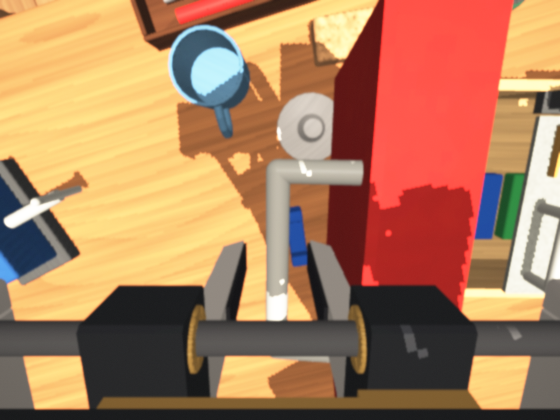

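The red leaf stands upright, with its pan seen edge-on at x 330–510. The bar (x≈278) is free between the opened fingers. I retreat upwards, then go above the rebate.

Emit:
{"op": "send_rows", "data": {"rows": [[[0, 0, -2], [0, 0, 0], 0.25], [[0, 0, -5], [0, 0, 0], 0.25], [[0, 0, -8], [0, 0, 0], 0.25], [[0, 0, -10.5], [0, 0, 0], 0.25], [[0, 0, -10.5], [0, 0, 0], 0.25]]}}

```text
time: 5.97
tool_pos: [0.655, 0.2296, 0.4022]
eef_rot: [0.99, -0.139, 0.005, -0.004]
wrist_force: [-0.8, -0.7, 1.1]
gripper_width: 0.0354
```

Emit:
{"op": "send_rows", "data": {"rows": [[[0.3, 4, 0], [0, 0, 0], 0.25], [[0.6, 8, 0], [0, 0, 0], 0.25], [[0.9, 12, 0], [0, 0, 0], 0.25], [[1.2, 16, 0], [0, 0, 0], 0.25], [[1.4, 20, 0], [0, 0, 0], 0.25]]}}

```text
time: 6.38
tool_pos: [0.6125, 0.0318, 0.3999]
eef_rot: [0.99, -0.139, 0.005, -0.004]
wrist_force: [1.0, -0.4, 0.3]
gripper_width: 0.0353
```

Emit:
{"op": "send_rows", "data": {"rows": [[[0, 3, 2.5], [0, 0, 0], 0.25], [[0, 5, 5], [0, 0, 0], 0.25], [[0, 7, 7.5], [0, 0, 0], 0.25], [[0, 8.7, 9], [0, 0, 0], 0.25], [[0, 8.7, 9], [0, 0, 0], 0.25]]}}

```text
time: 6.8
tool_pos: [0.5878, -0.0536, 0.3054]
eef_rot: [0.99, -0.14, 0.002, -0.004]
wrist_force: [0.1, 0.5, 0.3]
gripper_width: 0.0352
```

```bash
python3 w.py w5
```

```text
6.8 [ 0.5878 -0.0536  0.3054] [ 0.9901 -0.1404  0.0022 -0.0038] [0.1 0.5 0.3]
```

View pics/w5.png

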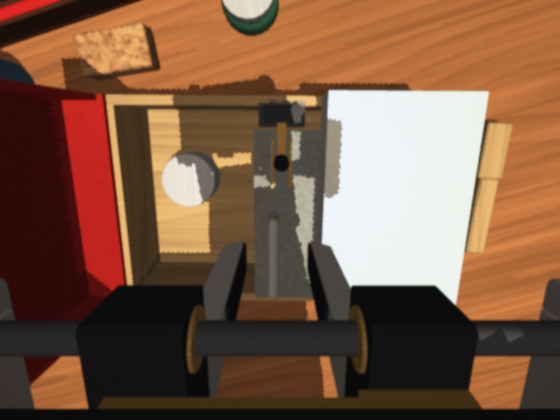

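The rebate is exposed: knob top at (281,162), keeper at (283,113), and pull bar from (272,216) down to (272,297). The white leaf is shut. I take a second, lower view from above the knob.

Emit:
{"op": "send_rows", "data": {"rows": [[[1.4, 0, 2], [0, 0, 0], 0.15], [[2.8, 0, 4], [0, 0, 0], 0.15], [[4, 0.2, 6], [0, 0, 0], 0.15], [[4, 0.2, 6], [0, 0, 0], 0.15], [[4, 0.2, 6], [0, 0, 0], 0.15]]}}

```text
time: 7.27
tool_pos: [0.6273, -0.064, 0.2482]
eef_rot: [0.99, -0.14, 0.003, -0.004]
wrist_force: [-0.2, 0.1, 0.0]
gripper_width: 0.0402
```

```bash
python3 w.py w6; python3 - <<'E'
from bench import calibration
from h import *
import json
c=calibration("wrist");rs=[]
for n,p0 in(("w5",(281,162)),("w6",None)):
    im=cv2.imread(f"pics/{n}.png");s=json.load(open(f"pics/{n}.json"));T=Tw(s,c)
    V=im.max(2)
    if p0 is None:
        k=plane(rs[0],.147);u=np.linalg.inv(T)@np.r_[k,1];p0=(c["fx"]*u[0]/u[2]+c["cx"],c["fy"]*u[1]/u[2]+c["cy"]);print("pred",np.round(p0,1))
    x0,y0=int(p0[0])-22,int(p0[1])-22
    m=(V[y0:y0+44,x0:x0+44]<22).astype(np.uint8)
    nn,lab,st,ce=cv2.connectedComponentsWithStats(m)
    print(n,[(st[i].tolist(),(ce[i]+[x0,y0]).round(1).tolist()) for i in range(1,nn) if st[i][4]>40])
    i=min([i for i in range(1,nn) if st[i][4]>60],key=lambda i:np.hypot(*(ce[i]-22)))
    uv=ce[i]+[x0,y0];rs.append(ray(c,uv,T));print("plane .147",plane(rs[-1],.147).round(4))
print("tri",tri(rs))
E
```

```text
7.27 [ 0.6273 -0.064   0.2482] [ 0.9902 -0.1398  0.0032 -0.0041] [-0.2  0.1  0. ]
w5 [([16, 16, 13, 14, 149], [281.0, 162.6])]
plane .147 [ 0.625  -0.0685  0.147 ]
pred [282.4 218.2]
w6 [([15, 10, 16, 21, 224], [282.6, 215.6])]
plane .147 [ 0.6271 -0.0692  0.147 ]
tri (array([ 0.62359709, -0.06826698,  0.13342006]), np.float64(9.57036519366576e-05))
```

View pics/w6.png

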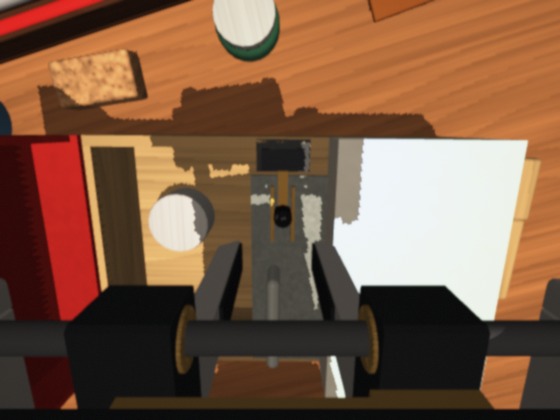

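Knob centre (282.6, 215.6) gives (0.625, -0.0685) at a height of about 0.135–0.147, which matches the text. I descend, grip and draw.

Emit:
{"op": "send_rows", "data": {"rows": [[[-0.15, 0.5, 3], [0, 0, 0], 0.15], [[-0.15, 0.6, 6], [0, 0, 0], 0.15], [[-0.15, 0.6, 9], [0, 0, 0], 0.15], [[-0.15, 0.6, 11], [0, 0, 0], 0.15], [[-0.15, 0.6, 11.6], [0, 0, 0], 0.15]]}}

```text
time: 7.73
tool_pos: [0.6245, -0.0679, 0.1323]
eef_rot: [0.99, -0.14, 0.003, -0.004]
wrist_force: [-1.3, 0.3, 0.6]
gripper_width: 0.0402
```

Emit:
{"op": "send_rows", "data": {"rows": [[[0, 0, 0], [0, 0, 0], 1], [[0, 0, 0], [0, 0, 0], 1], [[0, 0, 0], [0, 0, 0], 1], [[0, 0, 0], [0, 0, 0], 1], [[0, 0, 0], [0, 0, 0], 1]], "newtons": 25}}

```text
time: 8.15
tool_pos: [0.6253, -0.0677, 0.1342]
eef_rot: [0.99, -0.14, 0.005, -0.004]
wrist_force: [-0.0, 3.0, 8.1]
gripper_width: 0.0155
```

Emit:
{"op": "send_rows", "data": {"rows": [[[-0.5, 0, 0], [0, 0, 0], 1], [[-1, 0, 0], [0, 0, 0], 1], [[-1.6, 0, 0], [0, 0, 0], 1], [[-2.1, 0, 0], [0, 0, 0], 1], [[-2.3, 0, 0], [0, 0, 0], 1]]}}

```text
time: 8.57
tool_pos: [0.6027, -0.0611, 0.1345]
eef_rot: [0.99, -0.139, 0.005, -0.004]
wrist_force: [3.6, 0.7, 2.0]
gripper_width: 0.0152
```

Emit:
{"op": "send_rows", "data": {"rows": [[[-0.1, 0, 0], [0, 0, 0], 1], [[-0.2, 0, 0], [0, 0, 0], 1], [[-0.2, 0, 0], [0, 0, 0], 1]]}}

```text
time: 8.82
tool_pos: [0.6022, -0.0609, 0.1348]
eef_rot: [0.99, -0.14, 0.008, -0.004]
wrist_force: [15.6, -3.4, -4.3]
gripper_width: 0.0155
```

The force rose to 16 N after 24 mm, so the bolt is on its drawn stop. I release and lift.

Emit:
{"op": "send_rows", "data": {"rows": [[[0, 0, 0], [0, 0, 0], 0.15], [[0, 0, 0], [0, 0, 0], 0.15], [[0, 0, 0], [0, 0, 0], 0.15], [[0, 0, 0], [0, 0, 0], 0.15], [[0, 0, 0], [0, 0, 0], 0.15]]}}

```text
time: 9.23
tool_pos: [0.6019, -0.0609, 0.1347]
eef_rot: [0.99, -0.14, 0.007, -0.004]
wrist_force: [0.1, -0.7, -0.5]
gripper_width: 0.0399
```

Emit:
{"op": "send_rows", "data": {"rows": [[[0, 0, -2], [0, 0, 0], 0.15], [[0, 0, -5], [0, 0, 0], 0.15], [[-1, 0, -8], [0, 0, 0], 0.15], [[-2, 0, -11], [0, 0, 0], 0.15], [[-2.5, 0, -13], [0, 0, 0], 0.15]]}}

```text
time: 9.65
tool_pos: [0.5754, -0.0546, 0.2674]
eef_rot: [0.99, -0.139, 0.008, -0.004]
wrist_force: [-0.4, -0.1, 0.5]
gripper_width: 0.0398
```

Emit:
{"op": "send_rows", "data": {"rows": [[[-2, 0, 0], [-0.018, 0.0, 0], 0.15], [[-3, 0, 0], [-0.018, 0, 0], 0.15], [[-3, 0, 0], [-0.018, 0, 0], 0.15]]}}

```text
time: 9.9
tool_pos: [0.5455, -0.0458, 0.2677]
eef_rot: [0.99, -0.139, 0.008, 0.005]
wrist_force: [0.2, 0.4, 0.1]
gripper_width: 0.0397
```

```bash
python3 w.py w7;python3 -c "
import cv2;a=cv2.imread('pics/w7.png');cv2.imwrite('pics/w7c.png',cv2.resize(a[60:340,140:420],(560,560)))"
```

```text
9.9 [ 0.5455 -0.0458  0.2677] [ 0.9902 -0.1393  0.0075  0.0048] [0.2 0.4 0.1]
```

View pics/w7c.png

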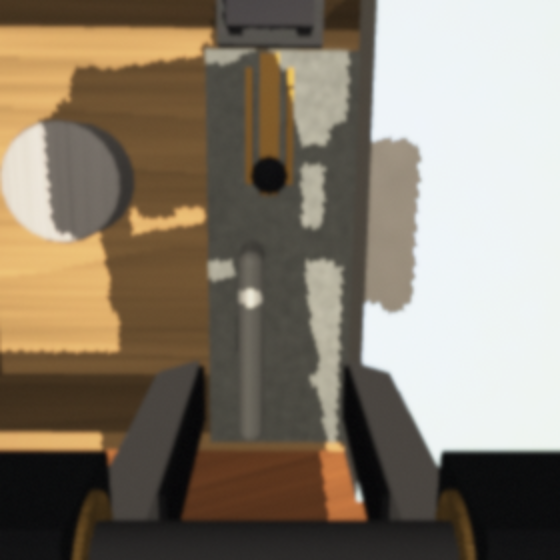

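The bolt is drawn: the knob (crop 268,175) is at the near end of its slot and the rod is clear of the keeper. The pull bar is in the crop at x≈250, y 245–437, which is full-image column 265, rows 182–279.

```bash
python3 - <<'E'
from bench import calibration
from h import *
import json
c=calibration("wrist");P={"w5":None,"w6":None,"w7":None};rs=[]
for n,(x0,y0,x1,y1) in {"w5":(260,205,285,305),"w7":(253,172,277,290)}.items():
    im=cv2.imread(f"pics/{n}.png");s=json.load(open(f"pics/{n}.json"));T=Tw(s,c)
    g=cv2.GaussianBlur(im,(3,3),0)[y0:y1,x0:x1].astype(float).mean(2)
    prof=g.mean(0) if 0 else np.median(g[25:-25],0);print(n,prof.round(0).astype(int).tolist())
    e=np.abs(np.diff(np.median(g[:,5:20],1)));print(" rowgrad",[(y0+i,int(e[i])) for i in np.argsort(-e)[:6]])
    for z in (.143,):
        print([plane(ray(c,u,T),z).round(4).tolist() for u in ([(272,213),(272,297)] if n=="w5" else [(265,182),(265,278)])])
    rs.append([ray(c,u,T) for u in ([(272,213),(272,297)] if n=="w5" else [(265,182),(265,278)])])
for i in range(2): print(tri([r[i] for r in rs]))
E
```

```text
w5 [73, 73, 73, 72, 72, 71, 71, 74, 80, 88, 95, 99, 100, 98, 94, 90, 85, 78, 72, 71, 72, 72, 72, 72, 72]
 rowgrad [(np.int64(220), 6), (np.int64(300), 6), (np.int64(299), 5), (np.int64(221), 5), (np.int64(301), 4), (np.int64(217), 3)]
[[0.5773, -0.0453, 0.143], [0.4852, -0.0182, 0.143]]
w7 [73, 73, 73, 72, 72, 73, 77, 84, 91, 97, 101, 101, 100, 96, 93, 89, 84, 77, 73, 71, 72, 72, 72, 72]
 rowgrad [(np.int64(204), 25), (np.int64(211), 24), (np.int64(205), 22), (np.int64(212), 19), (np.int64(210), 18), (np.int64(203), 18)]
[[0.5743, -0.0453, 0.143], [0.4851, -0.0189, 0.143]]
(array([ 0.57092155, -0.04316667,  0.11683185]), np.float64(0.00036194338023616925))
(array([ 0.48551734, -0.01867768,  0.1437117 ]), np.float64(0.0003151159663389681))
```

Emit:
{"op": "send_rows", "data": {"rows": [[[-1.2, -0.5, 3], [0, 0, 0], 0.15], [[-2.3, -1, 6], [0, 0, 0], 0.15], [[-2.3, -1, 9.5], [0, 0, 0], 0.15], [[-2.3, -1, 12], [0, 0, 0], 0.15], [[-2.3, -1, 13.1], [0, 0, 0], 0.15]]}}

```text
time: 10.37
tool_pos: [0.5276, -0.0317, 0.1322]
eef_rot: [0.99, -0.139, 0.005, 0.005]
wrist_force: [0.4, 0.1, -0.7]
gripper_width: 0.0399
```

Emit:
{"op": "send_rows", "data": {"rows": [[[0, 0, 0], [0, 0, 0], 1], [[0, 0, 0], [0, 0, 0], 1], [[0, 0, 0], [0, 0, 0], 1], [[0, 0, 0], [0, 0, 0], 1], [[0, 0, 0], [0, 0, 0], 1]], "newtons": 40}}

```text
time: 10.78
tool_pos: [0.5287, -0.0308, 0.1336]
eef_rot: [0.99, -0.14, 0.006, 0.004]
wrist_force: [2.6, 1.4, 1.1]
gripper_width: 0.0112
```

Emit:
{"op": "send_rows", "data": {"rows": [[[0, 0, 0], [0, 0, 0], 1], [[0, 0, 0], [0, 0, 0], 1]]}}

```text
time: 10.95
tool_pos: [0.5287, -0.0309, 0.1341]
eef_rot: [0.99, -0.14, 0.006, 0.004]
wrist_force: [-1.4, -0.8, -1.4]
gripper_width: 0.0109
```

```bash
python3 arc.py -1 .194 .038 0 1.64 16 0
```

```text
now [ 0.5287 -0.0309  0.1341] 0.0109 [-1.4 -0.8 -1.4]
0.1 [ 0.03  0.5  -1.96] [0. 0. 0.] world [ 0.527 -0.036  0.154]
0.2 [ 0.05  1.2  -3.86] [0. 0. 0.] world [ 0.525 -0.042  0.173]
0.31 [ 0.08  2.09 -5.68] [0. 0. 0.] world [ 0.523 -0.051  0.191]
0.41 [ 0.1   3.16 -7.4 ] [0. 0. 0.] world [ 0.52  -0.061  0.208]
0.51 [ 0.13  4.41 -9.  ] [0. 0. 0.] world [ 0.517 -0.073  0.224]
0.62 [  0.15   5.8  -10.46] [0. 0. 0.] world [ 0.513 -0.086  0.239]
0.72 [  0.17   7.35 -11.78] [0. 0. 0.] world [ 0.509 -0.101  0.252]
0.82 [  0.18   9.01 -12.93] [0. 0. 0.] world [ 0.504 -0.117  0.264]
0.92 [  0.2   10.79 -13.9 ] [0. 0. 0.] world [ 0.499 -0.134  0.274]
1.02 [  0.21  12.66 -14.68] [0. 0. 0.] world [ 0.494 -0.152  0.282]
1.13 [  0.22  14.59 -15.27] [0. 0. 0.] world [ 0.489 -0.17   0.288]
1.23 [  0.22  16.58 -15.66] [0. 0. 0.] world [ 0.483 -0.189  0.292]
1.33 [  0.23  18.6  -15.84] [0. 0. 0.] world [ 0.478 -0.209  0.294]
1.43 [  0.23  20.62 -15.82] [0. 0. 0.] world [ 0.472 -0.228  0.293]
1.54 [  0.23  22.64 -15.59] [0. 0. 0.] world [ 0.466 -0.248  0.291]
1.64 [  0.22  24.61 -15.15] [0. 0. 0.] world [ 0.461 -0.267  0.287]
```

Emit:
{"op": "send_rows", "data": {"rows": [[[0, 0.2, -1], [0, 0, 0], 1], [[0, 0.5, -1.95], [0, 0, 0], 1], [[0, 0.85, -2.9], [0, 0, 0], 1], [[0.05, 1.2, -3.85], [0, 0, 0], 1], [[0.1, 2.1, -5.7], [0, 0, 0], 1]]}}

```text
time: 11.37
tool_pos: [0.5229, -0.0501, 0.191]
eef_rot: [0.99, -0.139, 0.006, 0.003]
wrist_force: [3.0, -0.6, -10.5]
gripper_width: 0.0105
```

```bash
python3 arc.py -1 .194 .038 0.32 1.64 13 0
```

```text
now [ 0.5229 -0.0501  0.191 ] 0.0105 [  3.   -0.6 -10.5]
0.42 [ 0.02  1.08 -1.69] [0. 0. 0.] world [ 0.52  -0.06   0.208]
0.52 [ 0.04  2.33 -3.26] [0. 0. 0.] world [ 0.516 -0.072  0.224]
0.62 [ 0.06  3.72 -4.7 ] [0. 0. 0.] world [ 0.513 -0.086  0.238]
0.73 [ 0.07  5.26 -5.99] [0. 0. 0.] world [ 0.508 -0.1    0.251]
0.83 [ 0.09  6.92 -7.12] [0. 0. 0.] world [ 0.504 -0.116  0.262]
0.93 [ 0.1   8.69 -8.07] [0. 0. 0.] world [ 0.499 -0.133  0.272]
1.03 [ 0.11 10.54 -8.84] [0. 0. 0.] world [ 0.494 -0.151  0.28 ]
1.13 [ 0.11 12.46 -9.41] [0. 0. 0.] world [ 0.489 -0.169  0.286]
1.23 [ 0.12 14.43 -9.79] [0. 0. 0.] world [ 0.483 -0.188  0.29 ]
1.34 [ 0.12 16.43 -9.97] [0. 0. 0.] world [ 0.478 -0.208  0.291]
1.44 [ 0.12 18.44 -9.94] [0. 0. 0.] world [ 0.472 -0.227  0.291]
1.54 [ 0.11 20.43 -9.71] [0. 0. 0.] world [ 0.467 -0.246  0.289]
1.64 [ 0.11 22.39 -9.28] [0. 0. 0.] world [ 0.461 -0.265  0.285]
```

Rising freely with about 10 N. Continuing along the arc.

Emit:
{"op": "send_rows", "data": {"rows": [[[0, 1.1, -1.7], [0, 0, 0], 1], [[0.05, 2.35, -3.25], [0, 0, 0], 1], [[0.05, 3.7, -4.7], [0, 0, 0], 1], [[0.05, 5.25, -6], [0, 0, 0], 1], [[0.1, 6.9, -7.1], [0, 0, 0], 1]]}}

```text
time: 11.78
tool_pos: [0.5041, -0.1145, 0.2657]
eef_rot: [0.99, -0.138, 0.007, 0.001]
wrist_force: [-4.8, 19.6, 13.7]
gripper_width: 0.0108
```

```bash
python3 arc.py -1 .194 .038 0.83 1.64 8 0
```

```text
now [ 0.5041 -0.1145  0.2657] 0.0108 [-4.8 19.6 13.7]
0.93 [ 0.01  1.76 -0.95] [0. 0. 0.] world [ 0.499 -0.131  0.275]
1.03 [ 0.02  3.6  -1.73] [0. 0. 0.] world [ 0.494 -0.149  0.283]
1.13 [ 0.02  5.52 -2.31] [0. 0. 0.] world [ 0.489 -0.168  0.289]
1.23 [ 0.02  7.48 -2.69] [0. 0. 0.] world [ 0.483 -0.186  0.293]
1.34 [ 0.02  9.47 -2.88] [0. 0. 0.] world [ 0.478 -0.206  0.294]
1.44 [ 0.02 11.47 -2.86] [0. 0. 0.] world [ 0.472 -0.225  0.294]
1.54 [ 1.000e-02  1.346e+01 -2.640e+00] [0. 0. 0.] world [ 0.467 -0.244  0.292]
1.64 [ 0.   15.42 -2.22] [0. 0. 0.] world [ 0.462 -0.263  0.288]
```

Emit:
{"op": "send_rows", "data": {"rows": [[[0, 0, 0], [0, 0, 0], 1], [[0, 0, 0], [0, 0, 0], 1]]}}

```text
time: 11.95
tool_pos: [0.5035, -0.1159, 0.2671]
eef_rot: [0.99, -0.139, 0.008, 0.002]
wrist_force: [0.1, -3.1, -1.9]
gripper_width: 0.0106
```

```bash
python3 arc.py -1 .194 .038 0.82 1.64 8 0
```

```text
now [ 0.5035 -0.1159  0.2671] 0.0106 [ 0.1 -3.1 -1.9]
0.92 [ 0.01  1.77 -0.98] [0. 0. 0.] world [ 0.499 -0.133  0.277]
1.02 [ 0.03  3.64 -1.77] [0. 0. 0.] world [ 0.494 -0.151  0.285]
1.13 [ 0.03  5.57 -2.37] [0. 0. 0.] world [ 0.488 -0.169  0.291]
1.23 [ 0.04  7.56 -2.77] [0. 0. 0.] world [ 0.483 -0.189  0.295]
1.33 [ 0.04  9.57 -2.96] [0. 0. 0.] world [ 0.477 -0.208  0.297]
1.44 [ 0.04 11.6  -2.95] [0. 0. 0.] world [ 0.472 -0.227  0.297]
1.54 [ 0.04 13.61 -2.73] [0. 0. 0.] world [ 0.466 -0.247  0.294]
1.64 [ 0.03 15.59 -2.3 ] [0. 0. 0.] world [ 0.461 -0.266  0.29 ]
```

It was only a transient, and the force is small at rest. Continuing.

Emit:
{"op": "send_rows", "data": {"rows": [[[0, 1.75, -1], [0, 0, 0], 1], [[0, 3.6, -1.75], [0, 0, 0], 1], [[0, 5.55, -2.35], [0, 0, 0], 1], [[0, 7.55, -2.75], [0, 0, 0], 1], [[0, 9.5, -2.95], [0, 0, 0], 1]]}}

```text
time: 12.37
tool_pos: [0.4764, -0.2071, 0.2991]
eef_rot: [0.99, -0.139, 0.008, 0.001]
wrist_force: [-2.0, 7.9, 4.0]
gripper_width: 0.0108
```

```bash
python3 arc.py -1 .194 .038 1.33 1.66 4 0
```

```text
now [ 0.4764 -0.2071  0.2991] 0.0108 [-2.   7.9  4. ]
1.41 [-0.    1.63 -0.01] [0. 0. 0.] world [ 0.472 -0.223  0.299]
1.5 [-0.01  3.26  0.11] [0. 0. 0.] world [ 0.467 -0.238  0.298]
1.58 [-0.01  4.87  0.37] [0. 0. 0.] world [ 0.463 -0.254  0.295]
1.66 [-0.02  6.45  0.76] [0. 0. 0.] world [ 0.459 -0.269  0.291]
```

Emit:
{"op": "send_rows", "data": {"rows": [[[0, 1.6, 0], [0, 0, 0], 1], [[0, 3.25, 0.15], [0, 0, 0], 1], [[0, 4.85, 0.4], [0, 0, 0], 1], [[0, 6.1, 0.75], [0, 0, 0], 1], [[0, 6.1, 0.75], [0, 0, 0], 1]]}}

```text
time: 12.78
tool_pos: [0.4584, -0.2678, 0.2929]
eef_rot: [0.99, -0.14, 0.008, 0.002]
wrist_force: [-5.2, -4.4, 2.3]
gripper_width: 0.0107
```

Emit:
{"op": "send_rows", "data": {"rows": [[[0, 0, 0], [0, 0, 0], 1], [[0, 0, 0], [0, 0, 0], 0.45], [[0, 0, 0], [0, 0, 0], 0.45], [[0, 0, 0], [0, 0, 0], 0.45], [[0, 0, 0], [0, 0, 0], 0.45]]}}

```text
time: 13.2
tool_pos: [0.4584, -0.2677, 0.2935]
eef_rot: [0.99, -0.14, 0.009, 0.002]
wrist_force: [0.8, 0.0, 0.3]
gripper_width: 0.0254
```

```bash
python3 w.py w8
```

```text
13.2 [ 0.4584 -0.2677  0.2935] [ 0.9902 -0.1396  0.0086  0.0019] [0.8 0.  0.3]
```

View pics/w8.png

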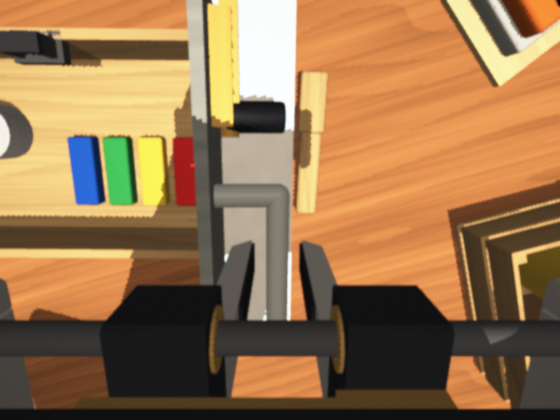

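The white leaf stands upright, with its edge at x≈200 and the pull bar free between the fingers. The brush (313,140) is undisturbed. I retreat upwards and away.

Emit:
{"op": "send_rows", "data": {"rows": [[[0, 0, -2], [0, 0, 0], 0.45], [[0, 0, -5], [0, 0, 0], 0.45], [[0, 0, -8], [0, 0, 0], 0.45], [[0, 0, -11], [0, 0, 0], 0.45], [[-1, 1, -12], [0, 0, 0], 0.45]]}}

```text
time: 13.67
tool_pos: [0.4449, -0.2733, 0.4174]
eef_rot: [0.99, -0.139, 0.011, 0.003]
wrist_force: [-0.2, 0.5, -0.3]
gripper_width: 0.0259
```

Emit:
{"op": "send_rows", "data": {"rows": [[[-2.5, 3, 0], [0, 0, 0], 0.45], [[-5, 6, 0], [0, 0, 0], 0.45], [[-7.5, 9, 0], [0, 0, 0], 0.45], [[-9, 11, 0], [0, 0, 0], 0.45], [[-9, 11, 0], [0, 0, 0], 0.45]]}}

```text
time: 14.08
tool_pos: [0.3248, -0.3564, 0.4155]
eef_rot: [0.99, -0.141, 0.011, 0.003]
wrist_force: [0.2, 0.8, 0.1]
gripper_width: 0.026
```

```bash
python3 - <<'E'
from bench import *
import cv2
a=camera("scene");b=camera("top")
cv2.imwrite("pics/end_s.png",a);cv2.imwrite("pics/end_t.png",b)
cv2.imwrite("pics/end.png",cv2.resize(cv2.hconcat([a,b]),(800,300)))
s=state();print(s["time"],s["tool_pos"],s["wrist_force"])
E
```

```text
14.1833 [ 0.32740715 -0.35469419  0.41549167] [ 0.09866205  0.19257612 -0.22004863]
```

View pics/end.png

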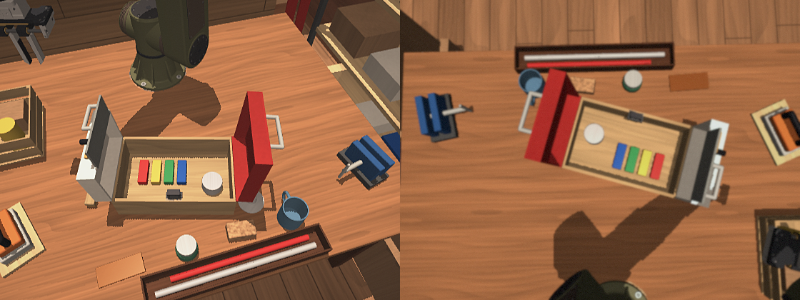

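Both leaves stand open and nothing else has moved noticeably. The gripped-bar positions give about 1.65 rad for the red leaf and 1.64 rad for the white. The arm is clear, so I hand in.

```bash
python3 -c "
from bench import *
print(finish_job())"
```

```text
the job is handed in; nothing more can be done
None
```

The wax locker is open and the job was handed in at about 14 s. I swung the red leaf up by its bar, drew the bolt until it met its stop, then swung the white leaf up by its pull.

- **Leaves:** From the bar positions when I let go, the red leaf stands at about 1.65 rad and the white at about 1.64 rad. The final scene and top pictures show both standing on their own.
- **Bolt:** I drew it about 24 mm. The force rose to 16 N at its stop, and the wrist picture shows the rod clear of the keeper.
- **Clearance:** The arm is clear of everything and the wrist force reads near zero.
- **Brush, basket and retainer:** Nothing touched them, as far as I could tell. I did not measure their positions at the end. The leaves partly hide them in the last pictures, and the retainer and brush were last seen in place in the wrist pictures.

Two readings disagreed:
- **Bar-end heights:** Some came out wrong because of the bars' feet. I used the bar middles and the near ends, which agreed with the sizes given. The red bar stood about 15 mm high because the leaf started slightly ajar.
- **Force while raising the white leaf:** A brief 24 N showed up partway through and faded to under 4 N at rest.

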